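# Sort the bench leftovers into the colour trays

## Robot

A 6-joint arm with a two-finger parallel gripper is mounted at the origin on a cart in front of the work surface, level with it; the furniture and walls round the work are solid. World frame = base frame: x ahead of the robot, y to its left, z up, the work surface at z = 0. Lengths are in m, angles in rad, forces in N, time in s.
With the tool pointing down it reaches from about 0.35 to 0.925 m from the base axis. Payload 6.4 kg.
Tool frame: the origin (TCP) lies on the front face of the gripper's body, between the roots of the fingers; the fingertips stand 73 mm ahead of it and the grasp point (between the pads) lies 54 mm ahead of it; z points along the fingers, y is the line along which they close (so a half turn about z gives the same grasp; the last joint's range is limited). The gripper opens to 85 mm and grips with 20 to 120 N. Pads are 22 mm wide; open, the fingers measure 114 mm over their backs; the gripper's body (76 mm by 85 mm) begins 54 mm behind the grasp point. The pads swing forward as they close: fully open they stand 13 mm farther back than shut.
Start: joints at [-1.354, 0.245, 1.558, -0, 1.339, -0.174], TCP at [0.248, -0.601, 0.304] pointing down, gripper open.
Joint ranges: [-3.13, 3.13], [-1.02, 2.26], [0.13, 2.54], [-0.95, 4.09], [0.21, 2.88], [-2.74, 2.74]. Speed limits (rad/s): [2.57, 2.57, 3.14, 3.14, 3.14, 3.14].

## Interface

Orientations are given as a unit quaternion [x, y, z, w].
In Python, from rig import robot, vision, order gives the robot as it stands.
- The arm moves only by the tool apply_moves, never from a script. Its argument "increments" is a list of rows, each an object with "delta_pos": the shift along the tool's x, y, z in mm, a list of three; "rot": the turn, a rotation vector about the tool's x, y, z in degrees, a list of three; "fingers": the opening, from 0 (shut) to 1 (fully open). In form: [{"delta_pos": [x, y, z], "rot": [rx, ry, rz], "fingers": fingers}, ...]. A call has 1 to 20 rows; each row shifts and turns the commanded pose from where the row before left it, along the tool's axes as they then stand; what a row does not reach is not made up. A row lasts 1/12 s, in which the tool goes at most 41.7 mm and 7.16 degrees, less where a joint would pass 70% of its speed; a pose out of reach is approached as far as the arm can. A call with a gripper value outside its range is refused whole. The fingers move at their own pace and stop on an object; "grip_force" is the grip in N (left out, the last holds). Time passes only in rows, so rows that do not move let the fingers close. It gives the time, the measured TCP pose, the force, the opening and the grip force at its end, in the units of the state.
- robot.get_obs(): the state, without advancing time (a new reading comes with each control period).
- vision.read_camera(name): name is "scene" or "top" or "wrist"; returns the picture (480x640x3 uint8, red, green, blue); there is no depth.
- vision.calibration(name): a dict with "intrinsics" (3x3 intrinsics, pixels), "extrinsics" (4x4, takes a point from camera to world coordinates); the wrist camera has in their place "tool_from_camera" (4x4, takes a point from camera to tool coordinates, whose origin is the TCP and whose axes are the flange's). Camera axes: x right, y down, z forward; pixel columns grow to the right and rows downward; lengths in m; the calibration is good to about 2 mm. The wrist camera is an equidistant fisheye: a pixel r from the principal point sees the ray r / f radians off the axis. A picture is of the moment at which its call begins: read the wrist's pose just before it. calibration takes no time and is no camera call.
- order.sign_off(): hands the job in; it is judged then, once.
The state is a dict: "clock": time; "joint_positions": joint angles; "joint_velocities": joint speeds; "tau": joint torques, N m; "tool_pos": TCP position; "tool_rot": TCP orientation; "contact_force": force on the tool from outside, world axes, zero at the start; "wrist_torque": the same for the moment, N m; "finger_gap": finger opening in m; "grip_force": force on a finger pad.
Only numpy, scipy, OpenCV 4.12 (cv2) and the standard library are available. Lean on these libraries where they do the work, as an engineer would, in place of code of your own. Each camera call takes 0.05 s, during which the arm holds its last target. There are 200 camera calls.

## Task

Sort the loose parts on the raised board into their trays: the two small optics boxes (peach and black) flat in the blue tray and the two post holders (black and white) standing upright in the yellow tray, one to each compartment, and the roll of paper tape flat in the red tray. Let everything rest on the tray floors, and do not disturb the lens mount and the square stage that stand among the parts.

Things in the scene. Friction and masses are not known exactly. Their poses are not given: they have to be found in the camera images.
- blue_tray: Blue open sorting tray for the boxed optics. Fixed on the light metal raised board (flat top 102 mm above the table) on which all these things stand; origin at the centre of its underside, z up. Outside 126 mm along its x, 166 mm along its y; outer walls and floor 3 mm thick, rim 16 mm above the board. A 3 mm partition of rim height along its x axis at y = 0 splits it into two equal open compartments, each 120 x 78.5 mm inside, centred at y = -41 mm and y = +41 mm. 
- yellow_tray: Yellow open sorting tray for the post holders. Fixed on the light metal raised board (flat top 102 mm above the table) on which all these things stand; origin at the centre of its underside, z up. Outside 126 mm along its x, 166 mm along its y; outer walls and floor 3 mm thick, rim 16 mm above the board. A 3 mm partition of rim height along its x axis at y = 0 splits it into two equal open compartments, each 120 x 78.5 mm inside, centred at y = -41 mm and y = +41 mm. 
- red_tray: Red open sorting tray for the tape, half as wide as the others. Fixed on the light metal raised board (flat top 102 mm above the table) on which all these things stand; origin at the centre of its underside, z up. Outside 126 mm along its x, 90 mm along its y; outer walls and floor 3 mm thick, rim 16 mm above the board. One open compartment, 120 x 84 mm inside.
- peach_box: Small closed peach-coloured box with a label on top, 45 (x) x 55 (y) x 21 (z) mm, lid fixed. Origin at the centre of its underside, z up.
- black_box: Small closed black box with a label on top, 45 (x) x 45 (y) x 23 (z) mm, lid fixed. Origin at the centre of its underside, z up.
- black_holder: Black round post holder standing upright, body 24 mm in diameter, 55 mm tall, with a small thumbscrew near its top sticking out to 16 mm from the axis in its own +y direction. Origin on the axis at its underside, z up. Grasp across the body along its x.
- white_holder: Cream-white round post holder standing upright, body 22 mm in diameter, 45 mm tall, with a small grey thumbscrew sticking out to 15 mm from the axis in its own +y direction. Origin on the axis at its underside, z up. Grasp across the body along its x.
- paper_tape: Small roll of tan paper tape lying flat, 42 mm in diameter, 18 mm high; grasp it across the outside (its hole cannot be entered). Origin at the centre of its underside, z up.
- lens_mount: Bystander: black ring-shaped lens mount on a foot with a brass knob, 26 (x) x 65 (y) x 60 (z) mm, loose. Origin at the centre of its underside. Not to be disturbed.
- square_stage: Bystander: flat square stage, black with a grey top, 58 x 58 x 17 mm, loose. Origin at the centre of its underside. Not to be disturbed.

How it is judged:
By the outcome, as a careful person would: the job done as asked, in the order asked, and still so for the second after the job is handed in, with the robot touching nothing.
It also fails if it takes over 128 s, if anything falls off the work surface, if the arm or the gripper's body presses on something with over 40 N, if the wrist force passes 120 N, or if a joint passes its speed limit or range.

## Working session

There is one attempt and no reset: what is moved stays moved. The work goes in short steps, Python scripts to look and compute and a tool call to move; the robot and the scene stay as the last step left them, time stands still between calls to the robot, and variables do not carry over. Pictures are saved under pics/ and viewed, at most 14 in all, crops included, and the job is handed in when it is done.

Besides the shell and the picture viewer there is one more tool, called after ">>>" as name(argument=value, ...) on one line, values as JSON. apply_moves: Moves the arm, as the interface text tells. Its arguments: {"type":"object","properties":{"increments":{"type":"array"},"grip_force":{"type":"number"}},"required":["increments"]}

```bash
ls; mkdir -p pics
python3 - <<'E'
from rig import robot, vision
import cv2,numpy as np
np.set_printoptions(precision=4,suppress=True)
print(robot.get_obs())
for n in("scene","top"):
    im=vision.read_camera(n); cv2.imwrite(f"pics/{n}0.png",im[:,:,::-1])
    print(n,vision.calibration(n))
print(vision.calibration("wrist"))
im=vision.read_camera("wrist"); cv2.imwrite("pics/wrist0.png",im[:,:,::-1])
E
```

```text
pics
{'clock': 0.0, 'joint_positions': array([-1.3541,  0.2458,  1.559 , -0.    ,  1.3387, -0.1741]), 'joint_velocities': array([-0.0006,  0.0003, -0.0007,  0.0008,  0.0017,  0.0004]), 'tau': array([ -0.0002, -42.9514, -32.6129,  -0.0001,   0.0053,  -0.    ]), 'tool_pos': array([ 0.2475, -0.6006,  0.3028]), 'tool_rot': array([ 0.981 ,  0.1942, -0.    , -0.001 ]), 'contact_force': array([ 0.499 , -0.326 , -0.4274]), 'wrist_torque': array([0.0041, 0.0079, 0.0414]), 'grip_force': 0.0, 'finger_gap': 0.08522395611690536}
scene {'intrinsics': array([[454.2784,   0.    , 322.7941],
       [  0.    , 454.2784, 239.6134],
       [  0.    ,   0.    ,   1.    ]]), 'extrinsics': array([[-0.2918, -0.5142,  0.8065, -0.2108],
       [-0.9565,  0.1528, -0.2487,  0.1852],
       [ 0.0046, -0.844 , -0.5363,  0.6348],
       [ 0.    ,  0.    ,  0.    ,  1.    ]])}
top {'intrinsics': array([[497.1652,   0.    , 318.1526],
       [  0.    , 497.1652, 235.7397],
       [  0.    ,   0.    ,   1.    ]]), 'extrinsics': array([[-0.003 , -0.9863,  0.1648,  0.3242],
       [-0.9996,  0.0073,  0.0255, -0.0568],
       [-0.0263, -0.1647, -0.986 ,  1.1681],
       [ 0.    ,  0.    ,  0.    ,  1.    ]])}
{'intrinsics': array([[371.6483,   0.    , 319.6101],
       [  0.    , 371.6483, 241.9369],
       [  0.    ,   0.    ,   1.    ]]), 'tool_from_camera': array([[ 0.0004, -0.9446, -0.3283,  0.0846],
       [ 1.    ,  0.0001,  0.0007, -0.0002],
       [-0.0007, -0.3283,  0.9446, -0.0702],
       [ 0.    ,  0.    ,  0.    ,  1.    ]])}
```

View pics/top0.png

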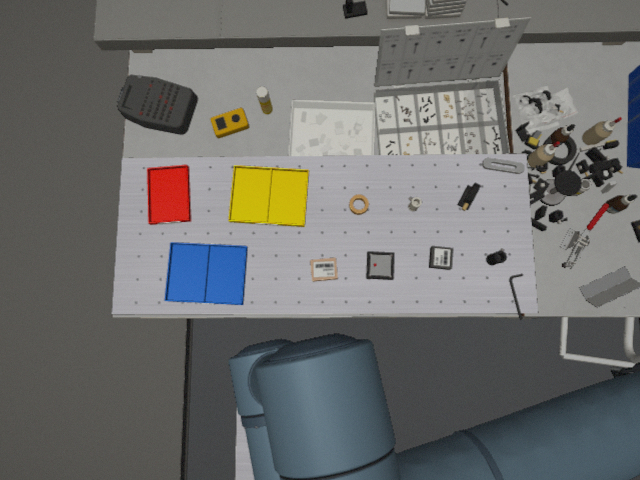

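View pics/scene0.png

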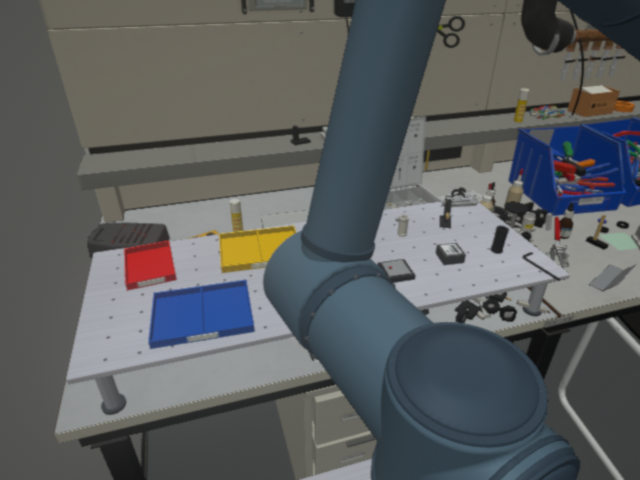

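The top view shows the trays: red (169,195), yellow (269,196) and blue (206,273). The loose parts are peach box (324,269), black box (441,258), black holder (497,257), white holder (414,204) and tape (359,205). The bystanders are the stage (380,265) and the lens mount (470,196). The arm hides part of the scene view, so I'll measure in the top view.

```bash
cat > h.py <<'E'
from rig import robot, vision
import cv2, numpy as np
from scipy.spatial.transform import Rotation as R
np.set_printoptions(precision=4,suppress=True)
def rays(name,px,obs=None):
    c=vision.calibration(name); K=c["intrinsics"]; px=np.atleast_2d(px).astype(float)
    d=(px-[K[0,2],K[1,2]])/K[0,0]
    if name=="wrist":
        r=np.linalg.norm(d,axis=1,keepdims=True); s=np.sinc(r/np.pi)
        v=np.hstack([d*s,np.cos(r)])
        T=np.eye(4); T[:3,:3]=R.from_quat(obs["tool_rot"]).as_matrix(); T[:3,3]=obs["tool_pos"]
        E=T@c["tool_from_camera"]
    else: v=np.hstack([d,np.ones((len(d),1))]); E=c["extrinsics"]
    return E[:3,3], v@E[:3,:3].T
def toz(name,px,z,obs=None):
    o,v=rays(name,px,obs); return (o+v*((z-o[2])/v[:,2])[:,None])[:,:2]
def rect(pts):
    (c,s,a)=cv2.minAreaRect((np.asarray(pts)*1000).astype(np.float32)); return np.round(c,1),np.round(s,1),round(a,1)
def blobs(mask,lo=60):
    cs,_=cv2.findContours(mask.astype(np.uint8),cv2.RETR_EXTERNAL,cv2.CHAIN_APPROX_NONE)
    return [c.reshape(-1,2) for c in cs if cv2.contourArea(c)>lo]
def yaw(o): 
    x=R.from_quat(o["tool_rot"]).as_matrix()[:,0]; return np.degrees(np.arctan2(x[1],x[0]))
E
python3 - <<'E'
from h import *
im=cv2.imread("pics/top0.png"); hsv=cv2.cvtColor(im,cv2.COLOR_BGR2HSV); H,S,V=cv2.split(hsv)
roi=np.zeros(H.shape,bool); roi[165:310,125:510]=1
for n,m in (("red",((H<6)|(H>174))&(S>150)),("yel",(H>20)&(H<35)&(S>150)),("blue",(H>100)&(H<125)&(S>150))):
    for b in blobs(m&roi,500): print(n,b.mean(0),rect(toz("top",b,.118)))
fg=(roi&((S>60)|(V<110)))
for b in blobs(fg,60):
    print(b.min(0),b.max(0),rect(toz("top",b,.118)))
E
```

```text
red [168.1277 194.2606] (array([594.9, 298.6]), array([126.8,  91.1]), 4.3)
yel [268.5953 195.5681] (array([589.9,  78.6]), array([164.9, 127.1]), 85.8)
blue [205.8872 273.5827] (array([421.2, 209.9]), array([166. , 124.1]), 86.9)
[311 258] [336 280] (array([428.2, -40.9]), array([44.2, 52.9]), 5.4)
[366 251] [393 279] (array([ 436., -160.]), array([57. , 58.2]), 86.7)
[486 249] [506 264] (array([ 449.8, -404.1]), array([25.7, 44. ]), 22.1)
[429 246] [452 269] (array([ 451.3, -288.2]), array([47.5, 46.7]), 83.1)
[164 242] [247 304] (array([421.5, 209.7]), array([168.6, 126.9]), 87.0)
[349 194] [368 214] (array([ 568.7, -117.1]), array([42.5, 42. ]), 18.3)
[457 183] [480 210] (array([ 585.1, -353.6]), array([26.1, 66.2]), 60.4)
[228 165] [308 226] (array([590.5,  79.7]), array([168.9, 129.2]), 85.8)
[147 165] [190 224] (array([595.1, 298.6]), array([130. ,  94.1]), 3.8)
```

View pics/wrist0.png

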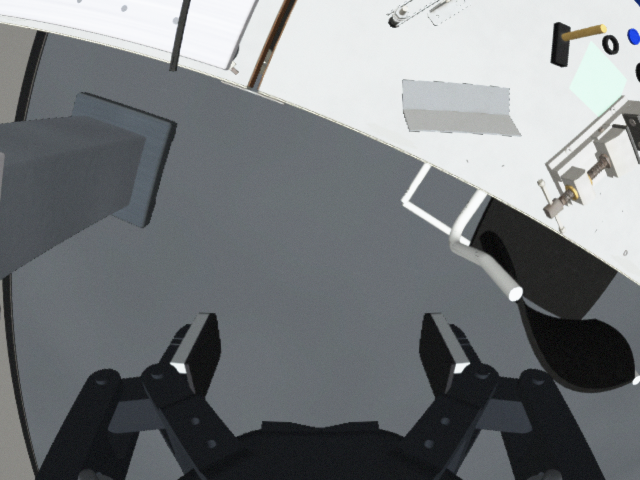

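Wrist view: only the floor and board edge are visible from the start pose. Rectangle sizes from the top view match the given ones, so I'll go and hover over the peach box.

>>> apply_moves(increments=[{"delta_pos": [0, 0, 0], "rot": [0, 0, -6.6], "fingers": 1}, {"delta_pos": [0, 0, 0], "rot": [0, 0, -6.6], "fingers": 1}, {"delta_pos": [0, 0, 0], "rot": [0, 0, -6.6], "fingers": 1}, {"delta_pos": [0, 0, 0], "rot": [0, 0, -6.6], "fingers": 1}, {"delta_pos": [0, 0, 0], "rot": [0, 0, -6.6], "fingers": 1}, {"delta_pos": [0, 0, 0], "rot": [0, 0, -6.6], "fingers": 1}, {"delta_pos": [0, 0, 0], "rot": [0, 0, -6.6], "fingers": 1}, {"delta_pos": [0, 0, 0], "rot": [0, 0, -6.6], "fingers": 1}, {"delta_pos": [0, 0, 0], "rot": [0, 0, -6.6], "fingers": 1}, {"delta_pos": [0, 0, 0], "rot": [0, 0, -6.6], "fingers": 1}, {"delta_pos": [0, 0, 0], "rot": [0, 0, -7], "fingers": 1}], grip_force=40)

```text
clock: 1.07
tool_pos: [0.2476, -0.6008, 0.3034]
tool_rot: [0.671, 0.742, 0.0, -0.0]
contact_force: [0.5, -0.6, 0.1]
finger_gap: 0.0855
grip_force: 0.0
```

>>> apply_moves(increments=[{"delta_pos": [36, 15.5, 0], "rot": [0, 0, 0], "fingers": 1}, {"delta_pos": [36, 15.5, 0], "rot": [0, 0, 0], "fingers": 1}, {"delta_pos": [36, 15.5, 0], "rot": [0, 0, 0], "fingers": 1}, {"delta_pos": [36, 15.5, 0], "rot": [0, 0, 0], "fingers": 1}, {"delta_pos": [36, 15.5, 0], "rot": [0, 0, 0], "fingers": 1}, {"delta_pos": [36, 15.5, 0], "rot": [0, 0, 0], "fingers": 1}, {"delta_pos": [36, 15.5, 0], "rot": [0, 0, 0], "fingers": 1}, {"delta_pos": [36, 15.5, 0], "rot": [0, 0, 0], "fingers": 1}, {"delta_pos": [36, 15.5, 0], "rot": [0, 0, 0], "fingers": 1}, {"delta_pos": [36, 15.5, 0], "rot": [0, 0, 0], "fingers": 1}, {"delta_pos": [36, 15.5, 0], "rot": [0, 0, 0], "fingers": 1}, {"delta_pos": [36, 15.5, 0], "rot": [0, 0, 0], "fingers": 1}, {"delta_pos": [36, 15.5, 0], "rot": [0, 0, 0], "fingers": 1}, {"delta_pos": [36, 15.5, 0], "rot": [0, 0, 0], "fingers": 1}, {"delta_pos": [36, 15.5, 0], "rot": [0, 0, 0], "fingers": 1}, {"delta_pos": [0, 0, 0], "rot": [0, 0, 0], "fingers": 1}])

```text
clock: 2.4
tool_pos: [0.4289, -0.0361, 0.3037]
tool_rot: [0.67, 0.742, 0.001, -0.001]
contact_force: [0.1, -0.0, 0.1]
finger_gap: 0.0852
grip_force: 0.0
```

Run:
```python
from h import *
o=robot.get_obs(); im=vision.read_camera("wrist")[:,:,::-1].copy(); cv2.imwrite("pics/w1.png",im)
print(o["clock"],o["tool_pos"],yaw(o),o["joint_positions"])
H,S,V=cv2.split(cv2.cvtColor(im,cv2.COLOR_BGR2HSV))
for b in blobs((S>60)|(V<110),800): print(b.min(0),b.max(0),rect(toz("wrist",b,.123,o)))
```

```text
2.4 [ 0.4289 -0.0361  0.3037] 95.87299559165744 [-0.3496 -0.3028  2.0938  0.0022  1.351  -0.4525]
[279 334] [351 395] (array([ 435.9, -149.8]), array([61. , 55.3]), 87.1)
[287 203] [349 279] (array([427.7, -38.6]), array([43.9, 57.8]), 5.2)
[ 0 68] [ 59 235] (array([172.3,  14. ]), array([152.4,  83.4]), 86.2)
[620  35] [639 103] (array([677.5, 146.6]), array([27.6, 65.8]), 5.4)
[445   0] [613 231] (array([584.6,  78.2]), array([162.7, 129.5]), 85.9)
[239   0] [420  29] (array([419.6, 123.4]), array([122.3,  22.4]), 6.6)
[0 0] [639 479] (array([ 359.3, -158.3]), array([1125.8,  699.7]), 8.9)
```

View pics/w1.png

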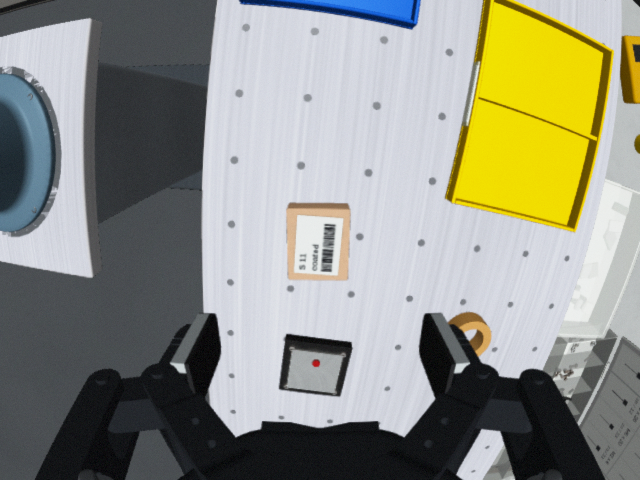

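The peach box is at (288–349, 203–279) px, centred at world (428, -40) mm with yaw 5.2°, which agrees with the top view. Descend and grasp.

>>> apply_moves(increments=[{"delta_pos": [-3.8, -1.5, 26], "rot": [0, 0, 0.6], "fingers": 1}, {"delta_pos": [0, 0, 35], "rot": [0, 0, 0], "fingers": 1}, {"delta_pos": [0, 0, 35], "rot": [0, 0, 0], "fingers": 1}, {"delta_pos": [0, 0, 20], "rot": [0, 0, 0], "fingers": 1}, {"delta_pos": [0, 0, 10], "rot": [0, 0, 0], "fingers": 1}, {"delta_pos": [0, 0, 0], "rot": [0, 0, 0], "fingers": 1}, {"delta_pos": [0, 0, 0], "rot": [0, 0, 0], "fingers": 0}, {"delta_pos": [0, 0, 0], "rot": [0, 0, 0], "fingers": 0}, {"delta_pos": [0, 0, 0], "rot": [0, 0, 0], "fingers": 0}, {"delta_pos": [0, 0, 0], "rot": [0, 0, 0], "fingers": 0}, {"delta_pos": [0, 0, 0], "rot": [0, 0, 0], "fingers": 0}, {"delta_pos": [0, 0, 0], "rot": [0, 0, 0], "fingers": 0}, {"delta_pos": [0, 0, 0], "rot": [0, 0, 0], "fingers": 0}, {"delta_pos": [0, 0, 0], "rot": [0, 0, 0], "fingers": 0}])

```text
clock: 3.62
tool_pos: [0.4284, -0.046, 0.1798]
tool_rot: [0.677, 0.736, 0.001, 0.002]
contact_force: [0.0, -0.8, 6.5]
finger_gap: 0.0439
grip_force: 42.7
```

>>> apply_moves(increments=[{"delta_pos": [0, 0, -10], "rot": [0, 0, 0], "fingers": 0}, {"delta_pos": [0, 0, -30], "rot": [0, 0, 0], "fingers": 0}, {"delta_pos": [0, 0, -35], "rot": [0, 0, 0], "fingers": 0}, {"delta_pos": [0, 0, -30], "rot": [0, 0, 0], "fingers": 0}, {"delta_pos": [0, 0, -5], "rot": [0, 0, 4], "fingers": 0}, {"delta_pos": [0, 0, 0], "rot": [0, 0, 3.9], "fingers": 0}, {"delta_pos": [0, 0, 0], "rot": [0, 0, 0], "fingers": 0}, {"delta_pos": [0, 0, 0], "rot": [0, 0, 0], "fingers": 0}])

```text
clock: 4.28
tool_pos: [0.4269, -0.0453, 0.288]
tool_rot: [0.725, 0.688, -0.0, -0.0]
contact_force: [-0.2, 0.5, -1.2]
finger_gap: 0.0441
grip_force: 41.9
```

```bash
cat >> h.py <<'E'
def plan(x,y,yw,o=None):
    "shift in present tool axes AFTER turning to yaw yw"
    o=o or robot.get_obs(); d=np.array([x,y])-o["tool_pos"][:2]*1000; t=np.radians(yw)
    print("t",o["clock"],"pos",o["tool_pos"],"yaw",round(yaw(o),2),"rz",round(yaw(o)-yw,2),"dx",round(d@[np.cos(t),np.sin(t)],1),"dy",round(d@[np.sin(t),-np.cos(t)],1),"gap",o["finger_gap"],"F",o["contact_force"])
E
python3 -c "
from h import *
plan(423.1,244.9,86.9)"
```

```text
t 4.2833 pos [ 0.4269 -0.0453  0.288 ] yaw 87.0 rz 0.1 dx 289.6 dy -19.5 gap 0.04406269469480448 F [-0.2023  0.5328 -1.1524]
```

>>> apply_moves(increments=[{"delta_pos": [20, -2.5, 0], "rot": [0, 0, 0], "fingers": 0}, {"delta_pos": [36, -2.5, 0], "rot": [0, 0, 0], "fingers": 0}, {"delta_pos": [36, -2.5, 0], "rot": [0, 0, 0], "fingers": 0}, {"delta_pos": [36, -2.5, 0], "rot": [0, 0, 0], "fingers": 0}, {"delta_pos": [36, -2.5, 0], "rot": [0, 0, 0], "fingers": 0}, {"delta_pos": [36, -2.5, 0], "rot": [0, 0, 0], "fingers": 0}, {"delta_pos": [36, -2.5, 0], "rot": [0, 0, 0], "fingers": 0}, {"delta_pos": [33.6, -2, 0], "rot": [0, 0, 0], "fingers": 0}, {"delta_pos": [20, 0, 0], "rot": [0, 0, 0], "fingers": 0}, {"delta_pos": [0, 0, 0], "rot": [0, 0, 0], "fingers": 0}, {"delta_pos": [0, 0, 0], "rot": [0, 0, 0], "fingers": 0}])

```text
clock: 5.2
tool_pos: [0.4228, 0.2454, 0.2871]
tool_rot: [0.725, 0.689, -0.001, -0.0]
contact_force: [-1.0, 0.7, -0.2]
finger_gap: 0.0446
grip_force: 41.9
```

Run:
```python
from h import *
o=robot.get_obs(); plan(423.1,244.9,86.9,o); im=vision.read_camera("wrist")[:,:,::-1].copy(); cv2.imwrite("pics/w2.png",im)
H,S,V=cv2.split(cv2.cvtColor(im,cv2.COLOR_BGR2HSV))
for n,m in (("blue",(H>100)&(H<125)&(S>150)),("yel",(H>20)&(H<35)&(S>150)),("red",((H<6)|(H>174))&(S>150))):
  for b in blobs(m,2000): print(n,b.min(0),b.max(0),rect(toz("wrist",b,.118,o)))
```

```text
t 5.2 pos [0.4228 0.2454 0.2871] yaw 87.09 rz 0.19 dx -0.5 dy 0.3 gap 0.044643717946195795 F [-0.9737  0.6615 -0.1915]
blue [227 172] [414 314] (array([422.8, 242.4]), array([105.8, 125. ]), 86.8)
yel [449 315] [580 415] (array([589.5, 107.4]), array([126.8, 132.1]), 85.8)
red [466 102] [609 228] (array([592.6, 300.1]), array([131.2,  89.2]), 4.4)
```

View pics/w2.png

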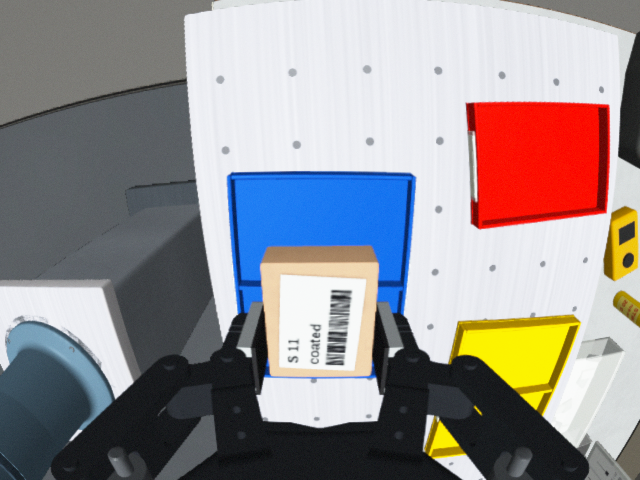

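The peach box is held at (262–378, 246–377) px. The blue tray's far edge falls at y≈295 mm, within 2 mm of the top view. Place it.

>>> apply_moves(increments=[{"delta_pos": [0, 0, 25], "rot": [0, 0, 0], "fingers": 0}, {"delta_pos": [0, 0, 35], "rot": [0, 0, 0], "fingers": 0}, {"delta_pos": [0, 0, 25], "rot": [0, 0, 0], "fingers": 0}, {"delta_pos": [0, 0, 12], "rot": [0, 0, 0], "fingers": 0}, {"delta_pos": [0, 0, 5], "rot": [0, 0, 0], "fingers": 0}, {"delta_pos": [0, 0, 1], "rot": [0, 0, 0], "fingers": 0}, {"delta_pos": [0, 0, 0], "rot": [0, 0, 0], "fingers": 0}])

```text
clock: 5.83
tool_pos: [0.424, 0.2443, 0.1855]
tool_rot: [0.726, 0.687, 0.001, 0.0]
contact_force: [0.7, -0.6, -0.5]
finger_gap: 0.044
grip_force: 41.8
```

>>> apply_moves(increments=[{"delta_pos": [0, 0, 1.5], "rot": [0, 0, 0], "fingers": 0}, {"delta_pos": [0, 0, 0], "rot": [0, 0, 0], "fingers": 0}, {"delta_pos": [0, 0, 0], "rot": [0, 0, 0], "fingers": 0.7}, {"delta_pos": [0, 0, 0], "rot": [0, 0, 0], "fingers": 0.7}, {"delta_pos": [0, 0, 0], "rot": [0, 0, 0], "fingers": 0.7}, {"delta_pos": [0, 0, 0], "rot": [0, 0, 0], "fingers": 0.7}, {"delta_pos": [0, 0, -15], "rot": [0, 0, 0], "fingers": 0.7}, {"delta_pos": [0, 0, -30], "rot": [0, 0, 0], "fingers": 0.7}, {"delta_pos": [0, 0, -30], "rot": [0, 0, 0], "fingers": 1}, {"delta_pos": [0, 0, -30], "rot": [0, 0, 0], "fingers": 1}, {"delta_pos": [0, 0, 0], "rot": [0, 0, 0], "fingers": 1}, {"delta_pos": [0, 0, 0], "rot": [0, 0, 0], "fingers": 1}])

```text
clock: 6.83
tool_pos: [0.4243, 0.2451, 0.2906]
tool_rot: [0.726, 0.688, 0.002, 0.001]
contact_force: [-0.1, 0.5, -0.4]
finger_gap: 0.0856
grip_force: 0.0
```

Run:
```python
from h import *
o=robot.get_obs(); plan(451,-288,83.1,o); im=vision.read_camera("wrist")[:,:,::-1].copy(); cv2.imwrite("pics/w3.png",im)
H,S,V=cv2.split(cv2.cvtColor(im,cv2.COLOR_BGR2HSV))
m=(H>5)&(H<22)&(S>50)
for b in blobs(m,1000): print(b.min(0),b.max(0),rect(toz("wrist",b,.126,o)))
```

```text
t 6.8333 pos [0.4243 0.2451 0.2906] yaw 86.9 rz 3.8 dx -526.0 dy 90.5 gap 0.08555146922979504 F [-0.0701  0.5169 -0.3974]
[284 195] [351 276] (array([424.3, 252.1]), array([56.9, 43.8]), 88.0)
```

>>> apply_moves(increments=[{"delta_pos": [0, 0, 0], "rot": [0, 0, 3.8], "fingers": 1}, {"delta_pos": [-37.6, 6.5, 0], "rot": [0, 0, 0], "fingers": 1}, {"delta_pos": [-37.6, 6.5, 0], "rot": [0, 0, 0], "fingers": 1}, {"delta_pos": [-37.6, 6.5, 0], "rot": [0, 0, 0], "fingers": 1}, {"delta_pos": [-37.6, 6.5, 0], "rot": [0, 0, 0], "fingers": 1}, {"delta_pos": [-37.6, 6.5, 0], "rot": [0, 0, 0], "fingers": 1}, {"delta_pos": [-37.6, 6.5, 0], "rot": [0, 0, 0], "fingers": 1}, {"delta_pos": [-37.6, 6.5, 0], "rot": [0, 0, 0], "fingers": 1}, {"delta_pos": [-37.6, 6.5, 0], "rot": [0, 0, 0], "fingers": 1}, {"delta_pos": [-37.6, 6.5, 0], "rot": [0, 0, 0], "fingers": 1}, {"delta_pos": [-37.6, 6.5, 0], "rot": [0, 0, 0], "fingers": 1}, {"delta_pos": [-37.6, 6.5, 0], "rot": [0, 0, 0], "fingers": 1}, {"delta_pos": [-37.6, 6.5, 0], "rot": [0, 0, 0], "fingers": 1}, {"delta_pos": [-37.6, 6.5, 0], "rot": [0, 0, 0], "fingers": 1}, {"delta_pos": [-37.6, 6.5, 0], "rot": [0, 0, 0], "fingers": 1}, {"delta_pos": [0, 0, 0], "rot": [0, 0, 0], "fingers": 1}, {"delta_pos": [0, 0, 0], "rot": [0, 0, 0], "fingers": 1}, {"delta_pos": [0, 0, 0], "rot": [0, 0, 0], "fingers": 1}])

```text
clock: 8.38
tool_pos: [0.4499, -0.2881, 0.2865]
tool_rot: [0.749, 0.663, -0.0, -0.002]
contact_force: [0.4, 0.8, 0.1]
finger_gap: 0.0851
grip_force: 0.0
```

Run:
```python
from h import *
o=robot.get_obs(); plan(451,-287,83.1,o); im=vision.read_camera("wrist")[:,:,::-1].copy(); cv2.imwrite("pics/w4.png",im)
H,S,V=cv2.split(cv2.cvtColor(im,cv2.COLOR_BGR2HSV))
for b in blobs((S>60)|(V<110),500): print(b.min(0),b.max(0),rect(toz("wrist",b,.125,o)))
```

```text
t 8.3833 pos [ 0.4499 -0.2881  0.2865] yaw 83.08 rz -0.02 dx 1.2 dy 1.0 gap 0.08505317956177944 F [0.3844 0.7695 0.0653]
[320 351] [360 417] (array([ 452. , -408.9]), array([72.9, 33.4]), 82.1)
[462 274] [538 341] (array([ 588.5, -356. ]), array([33.1, 89.1]), 48.7)
[290 210] [357 278] (array([ 451.9, -286. ]), array([48. , 44.1]), 83.2)
[230  15] [323 107] (array([ 437.6, -163.9]), array([55.3, 54.7]), 87.1)
[436   0] [494  17] (array([ 563.6, -136.9]), array([42.1, 12.4]), 2.8)
[0 0] [639 479] (array([ 429.3, -411.2]), array([ 649.8, 1156.9]), 83.4)
[0 0] [12 86] (array([220.4, -82. ]), array([77.8, 17.4]), 86.9)
```

View pics/w4.png

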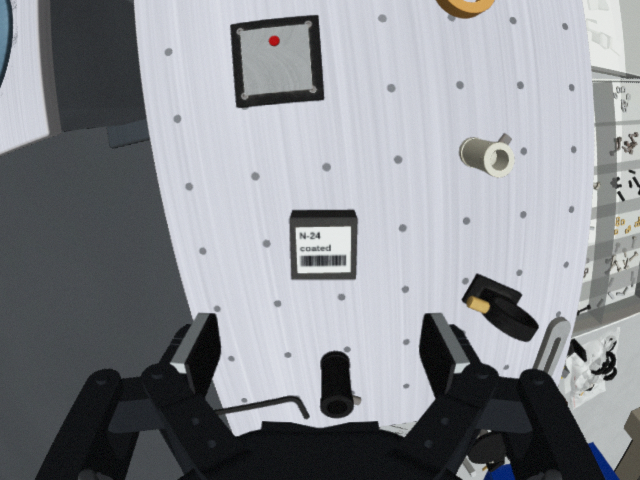

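The black box is at (290–357, 210–278) px, centred at (451.7, -287.5) mm. Both thumbscrews show: the black holder's points to image right (358,400), the white one's to the upper right (505,138). Grasp the box.

>>> apply_moves(increments=[{"delta_pos": [0.8, 1.7, 20], "rot": [0, 0, 0], "fingers": 1}, {"delta_pos": [0, 0, 35], "rot": [0, 0, 0], "fingers": 1}, {"delta_pos": [0, 0, 25], "rot": [0, 0, 0], "fingers": 1}, {"delta_pos": [0, 0, 18], "rot": [0, 0, 0], "fingers": 1}, {"delta_pos": [0, 0, 9], "rot": [0, 0, 0], "fingers": 1}, {"delta_pos": [0, 0, 0], "rot": [0, 0, 0], "fingers": 1}, {"delta_pos": [0, 0, 0], "rot": [0, 0, 0], "fingers": 0}, {"delta_pos": [0, 0, 0], "rot": [0, 0, 0], "fingers": 0}, {"delta_pos": [0, 0, 0], "rot": [0, 0, 0], "fingers": 0}, {"delta_pos": [0, 0, 0], "rot": [0, 0, 0], "fingers": 0}, {"delta_pos": [0, 0, 0], "rot": [0, 0, 0], "fingers": 0}, {"delta_pos": [0, 0, 0], "rot": [0, 0, 0], "fingers": 0}, {"delta_pos": [0, 0, 0], "rot": [0, 0, 0], "fingers": 0}])

```text
clock: 9.52
tool_pos: [0.4531, -0.2889, 0.1832]
tool_rot: [0.748, 0.663, 0.0, 0.002]
contact_force: [0.2, 0.8, 6.8]
finger_gap: 0.0436
grip_force: 43.0
```

>>> apply_moves(increments=[{"delta_pos": [0, 0, -10], "rot": [0, 0, 0], "fingers": 0}, {"delta_pos": [0, 0, -30], "rot": [0, 0, 0], "fingers": 0}, {"delta_pos": [0, 0, -35], "rot": [0, 0, 0], "fingers": 0}, {"delta_pos": [0, 0, -28], "rot": [0, 0, 0], "fingers": 0}, {"delta_pos": [0, 0, -5], "rot": [0, 0, -3.8], "fingers": 0}, {"delta_pos": [0, 0, 0], "rot": [0, 0, 0], "fingers": 0}, {"delta_pos": [0, 0, 0], "rot": [0, 0, 0], "fingers": 0}, {"delta_pos": [0, 0, 0], "rot": [0, 0, 0], "fingers": 0}])

```text
clock: 10.18
tool_pos: [0.4517, -0.2876, 0.288]
tool_rot: [0.726, 0.687, -0.0, -0.001]
contact_force: [0.7, -0.3, -0.3]
finger_gap: 0.0439
grip_force: 42.3
```

```bash
python3 -c "
from h import *
plan(419,168,86.9)"
```

```text
t 10.1833 pos [ 0.4517 -0.2876  0.288 ] yaw 86.82 rz -0.08 dx 453.2 dy -57.3 gap 0.0439069322873511 F [ 0.6602 -0.2531 -0.2533]
```

>>> apply_moves(increments=[{"delta_pos": [20, -4.4, 0], "rot": [0, 0, 0], "fingers": 0}, {"delta_pos": [37.5, -4.4, 0], "rot": [0, 0, 0], "fingers": 0}, {"delta_pos": [37.5, -4.4, 0], "rot": [0, 0, 0], "fingers": 0}, {"delta_pos": [37.5, -4.4, 0], "rot": [0, 0, 0], "fingers": 0}, {"delta_pos": [37.5, -4.4, 0], "rot": [0, 0, 0], "fingers": 0}, {"delta_pos": [37.5, -4.4, 0], "rot": [0, 0, 0], "fingers": 0}, {"delta_pos": [37.5, -4.4, 0], "rot": [0, 0, 0], "fingers": 0}, {"delta_pos": [37.5, -4.4, 0], "rot": [0, 0, 0], "fingers": 0}, {"delta_pos": [37.5, -4.4, 0], "rot": [0, 0, 0], "fingers": 0}, {"delta_pos": [37.5, -4.4, 0], "rot": [0, 0, 0], "fingers": 0}, {"delta_pos": [37.5, -4.4, 0], "rot": [0, 0, 0], "fingers": 0}, {"delta_pos": [37.5, -4.4, 0], "rot": [0, 0, 0], "fingers": 0}, {"delta_pos": [20.7, -4.5, 0], "rot": [0, 0, 0], "fingers": 0}, {"delta_pos": [0, 0, 0], "rot": [0, 0, 0], "fingers": 0}, {"delta_pos": [0, 0, 0], "rot": [0, 0, 0], "fingers": 0}, {"delta_pos": [0, 0, 0], "rot": [0, 0, 0], "fingers": 0}])

```text
clock: 11.52
tool_pos: [0.4192, 0.1671, 0.2883]
tool_rot: [0.726, 0.687, -0.001, -0.001]
contact_force: [0.1, -0.1, 0.1]
finger_gap: 0.0439
grip_force: 42.3
```

>>> apply_moves(increments=[{"delta_pos": [0, 0, 25], "rot": [0, 0, 0], "fingers": 0}, {"delta_pos": [0, 0, 35], "rot": [0, 0, 0], "fingers": 0}, {"delta_pos": [0, 0, 25], "rot": [0, 0, 0], "fingers": 0}, {"delta_pos": [0, 0, 12], "rot": [0, 0, 0], "fingers": 0}, {"delta_pos": [0, 0, 4], "rot": [0, 0, 0], "fingers": 0}, {"delta_pos": [0, 0, 1], "rot": [0, 0, 0], "fingers": 0}, {"delta_pos": [0, 0, 0.5], "rot": [0, 0, 0], "fingers": 0}, {"delta_pos": [0, 0, 0], "rot": [0, 0, 0], "fingers": 0}, {"delta_pos": [0, 0, 0], "rot": [0, 0, 0], "fingers": 0.7}, {"delta_pos": [0, 0, 0], "rot": [0, 0, 0], "fingers": 0.7}, {"delta_pos": [0, 0, 0], "rot": [0, 0, 0], "fingers": 0.7}, {"delta_pos": [0, 0, 0], "rot": [0, 0, 0], "fingers": 0.7}, {"delta_pos": [0, 0, -15], "rot": [0, 0, 0], "fingers": 0.7}, {"delta_pos": [0, 0, -30], "rot": [0, 0, 0], "fingers": 0.7}, {"delta_pos": [0, 0, -30], "rot": [0, 0, 0], "fingers": 1}, {"delta_pos": [0, 0, -30], "rot": [0, 0, 0], "fingers": 1}, {"delta_pos": [0, 0, 0], "rot": [0, 0, 0], "fingers": 1}, {"delta_pos": [0, 0, 0], "rot": [0, 0, 0], "fingers": 1}])

```text
clock: 13.02
tool_pos: [0.4205, 0.1677, 0.2941]
tool_rot: [0.726, 0.688, 0.002, 0.001]
contact_force: [0.2, -0.5, -0.5]
finger_gap: 0.0851
grip_force: 0.0
```

Run:
```python
from h import *
o=robot.get_obs(); im=vision.read_camera("wrist")[:,:,::-1].copy(); cv2.imwrite("pics/w5.png",im)
# black holder from earlier image (w4 pose): top rim circle z .157, foot, screw
w={"tool_pos":np.array([.4499,-.2881,.2865]),"tool_rot":R.from_euler("z",83.08,degrees=True)*R.from_quat([1,0,0,0])}
w["tool_rot"]=w["tool_rot"].as_quat()
print("bh top",toz("wrist",[[337,404]],.157,w),"foot",toz("wrist",[[334,361]],.102,w),"screw",toz("wrist",[[357,401]],.150,w))
print("wh top",toz("wrist",[[499,159]],.147,w),"screw",toz("wrist",[[506,138]],.140,w))
print(toz("top",[[497.5,256]],.157))
plan(453,-402,0,o)
```

```text
bh top [[ 0.4491 -0.3982]] foot [[ 0.4486 -0.3999]] screw [[ 0.4639 -0.4041]]
wh top [[ 0.566  -0.2364]] screw [[ 0.5752 -0.2243]]
[[ 0.4489 -0.3946]]
t 13.0167 pos [0.4205 0.1677 0.2941] yaw 86.9 rz 86.9 dx 32.5 dy 569.7 gap 0.08514850811947648 F [ 0.2382 -0.5345 -0.4839]
```

View pics/w5.png

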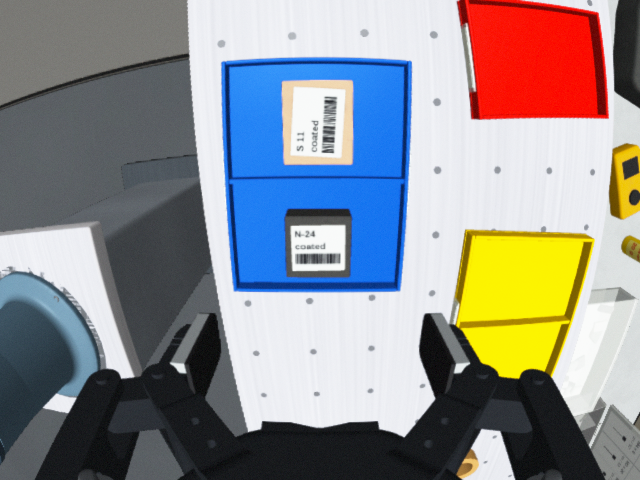

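Both boxes lie flat in the blue tray, peach at (283–353, 80–164) px and black at (286–351, 208–277) px. Next is the black holder, near (449, -398) mm with its screw at about -22°.

>>> apply_moves(increments=[{"delta_pos": [0, 0, 0], "rot": [0, 0, -7.1], "fingers": 1}, {"delta_pos": [0, 0, 0], "rot": [0, 0, -7.1], "fingers": 1}, {"delta_pos": [0, 0, 0], "rot": [0, 0, -7.1], "fingers": 1}, {"delta_pos": [0, 0, 0], "rot": [0, 0, -7.1], "fingers": 1}, {"delta_pos": [0, 0, 0], "rot": [0, 0, -7.1], "fingers": 1}, {"delta_pos": [0, 0, 0], "rot": [0, 0, -7.1], "fingers": 1}, {"delta_pos": [0, 0, 0], "rot": [0, 0, -7.1], "fingers": 1}, {"delta_pos": [0, 0, 0], "rot": [0, 0, -7.1], "fingers": 1}, {"delta_pos": [0, 0, 0], "rot": [0, 0, -7.1], "fingers": 1}, {"delta_pos": [0, 0, 0], "rot": [0, 0, -7.1], "fingers": 1}])

```text
clock: 13.9
tool_pos: [0.4187, 0.1674, 0.2897]
tool_rot: [0.189, 0.982, -0.001, -0.002]
contact_force: [0.4, -0.2, -0.5]
finger_gap: 0.0855
grip_force: 0.0
```

>>> apply_moves(increments=[{"delta_pos": [-15.9, -34.2, 0], "rot": [0, 0, 0], "fingers": 1}, {"delta_pos": [-15.9, -34.2, 0], "rot": [0, 0, 0], "fingers": 1}, {"delta_pos": [-15.9, -34.2, 0], "rot": [0, 0, 0], "fingers": 1}, {"delta_pos": [-15.9, -34.2, 0], "rot": [0, 0, 0], "fingers": 1}, {"delta_pos": [-15.9, -34.2, 0], "rot": [0, 0, 0], "fingers": 1}, {"delta_pos": [-15.9, -34.2, 0], "rot": [0, 0, 0], "fingers": 1}, {"delta_pos": [-15.9, -34.2, 0], "rot": [0, 0, 0], "fingers": 1}, {"delta_pos": [-15.9, -34.2, 0], "rot": [0, 0, 0], "fingers": 1}, {"delta_pos": [-15.9, -34.2, 0], "rot": [0, 0, 0], "fingers": 1}, {"delta_pos": [-15.9, -34.2, 0], "rot": [0, 0, 0], "fingers": 1}, {"delta_pos": [-15.9, -34.2, 0], "rot": [0, 0, 0], "fingers": 1}, {"delta_pos": [-15.9, -34.2, 0], "rot": [0, 0, 0], "fingers": 1}, {"delta_pos": [-15.9, -34.2, 0], "rot": [0, 0, 0], "fingers": 1}, {"delta_pos": [-15.9, -34.2, 0], "rot": [0, 0, 0], "fingers": 1}, {"delta_pos": [-15.9, -34.2, 0], "rot": [0, 0, 0], "fingers": 1}, {"delta_pos": [0, 0, 0], "rot": [0, 0, 0], "fingers": 1}, {"delta_pos": [0, 0, 0], "rot": [0, 0, 0], "fingers": 1}, {"delta_pos": [0, 0, 0], "rot": [0, 0, 0], "fingers": 1}])

```text
clock: 15.4
tool_pos: [0.447, -0.3968, 0.2898]
tool_rot: [0.192, 0.981, 0.001, -0.001]
contact_force: [-0.8, 0.3, -0.4]
finger_gap: 0.0856
grip_force: 0.0
```

Run:
```python
from h import *
o=robot.get_obs(); plan(449,-398,158,o); im=vision.read_camera("wrist")[:,:,::-1].copy(); cv2.imwrite("pics/w6.png",im)
H,S,V=cv2.split(cv2.cvtColor(im,cv2.COLOR_BGR2HSV))
for b in blobs((V<110),300):
    if b.max(0)[0]-b.min(0)[0]<200: print(b.min(0),b.max(0),rect(toz("wrist",b,.157,o)))
```

```text
t 15.4 pos [ 0.447  -0.3968  0.2898] yaw 157.88 rz -0.12 dx -2.3 dy -0.4 gap 0.08557618257201831 F [-0.8374  0.3282 -0.4109]
[154 304] [166 342] (array([ 447.1, -514.4]), array([ 9.2, 33.3]), 55.1)
[532 285] [563 320] (array([ 536.3, -255.8]), array([35.5, 16.3]), 30.6)
[  0 283] [ 48 389] (array([ 422.2, -668.2]), array([ 62.2, 123.9]), 39.0)
[136 268] [159 331] (array([ 427.4, -514.2]), array([15.7, 51.1]), 51.9)
[617 227] [639 268] (array([ 525.8, -175.2]), array([23.3, 33.9]), 64.5)
[294 224] [334 288] (array([ 440.8, -397.9]), array([23.9, 40.4]), 68.7)
[ 39 219] [ 95 289] (array([ 376.3, -562.7]), array([17.8, 82.9]), 23.9)
[550  84] [617 166] (array([ 423.5, -200.6]), array([53.1, 48.3]), 87.4)
```

View pics/w6.png

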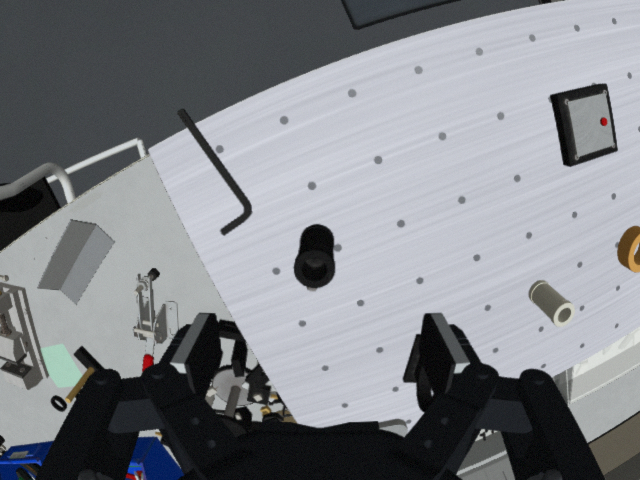

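The black holder is at (294–334, 224–288) px with its screw at (313,289), in the tool's -x direction, so the pads miss it. Descend and grasp.

>>> apply_moves(increments=[{"delta_pos": [-2.6, -1.9, 0], "rot": [0, 0, 0], "fingers": 1}, {"delta_pos": [0, 0, 25], "rot": [0, 0, 0], "fingers": 1}, {"delta_pos": [0, 0, 35], "rot": [0, 0, 0], "fingers": 1}, {"delta_pos": [0, 0, 30], "rot": [0, 0, 0], "fingers": 1}, {"delta_pos": [0, 0, 9], "rot": [0, 0, 0], "fingers": 1}, {"delta_pos": [0, 0, 0], "rot": [0, 0, 0], "fingers": 1}, {"delta_pos": [0, 0, 0], "rot": [0, 0, 0], "fingers": 0}, {"delta_pos": [0, 0, 0], "rot": [0, 0, 0], "fingers": 0}, {"delta_pos": [0, 0, 0], "rot": [0, 0, 0], "fingers": 0}, {"delta_pos": [0, 0, 0], "rot": [0, 0, 0], "fingers": 0}, {"delta_pos": [0, 0, 0], "rot": [0, 0, 0], "fingers": 0}, {"delta_pos": [0, 0, 0], "rot": [0, 0, 0], "fingers": 0}, {"delta_pos": [0, 0, 0], "rot": [0, 0, 0], "fingers": 0}, {"delta_pos": [0, 0, 0], "rot": [0, 0, 0], "fingers": 0}, {"delta_pos": [0, 0, 0], "rot": [0, 0, 0], "fingers": 0}])

```text
clock: 16.7
tool_pos: [0.4496, -0.4009, 0.1943]
tool_rot: [0.192, 0.981, -0.001, 0.001]
contact_force: [-0.7, 0.2, 6.4]
finger_gap: 0.0238
grip_force: 39.4
```

>>> apply_moves(increments=[{"delta_pos": [0, 0, -10], "rot": [0, 0, 0], "fingers": 0}, {"delta_pos": [0, 0, -25], "rot": [0, 0, 0], "fingers": 0}, {"delta_pos": [0, 0, -30], "rot": [0, 0, 0], "fingers": 0}, {"delta_pos": [0, 0, -30], "rot": [0, 0, 0], "fingers": 0}, {"delta_pos": [0, 0, -10], "rot": [0, 0, 0], "fingers": 0}, {"delta_pos": [0, 0, 0], "rot": [0, 0, 5], "fingers": 0}, {"delta_pos": [0, 0, 0], "rot": [0, 0, 7], "fingers": 0}, {"delta_pos": [0, 0, 0], "rot": [0, 0, 7], "fingers": 0}, {"delta_pos": [0, 0, 0], "rot": [0, 0, 7], "fingers": 0}, {"delta_pos": [0, 0, 0], "rot": [0, 0, 7], "fingers": 0}, {"delta_pos": [0, 0, 0], "rot": [0, 0, 7], "fingers": 0}, {"delta_pos": [0, 0, 0], "rot": [0, 0, 7], "fingers": 0}, {"delta_pos": [0, 0, 0], "rot": [0, 0, 7], "fingers": 0}, {"delta_pos": [0, 0, 0], "rot": [0, 0, 7], "fingers": 0}, {"delta_pos": [0, 0, 0], "rot": [0, 0, 6], "fingers": 0}, {"delta_pos": [0, 0, 0], "rot": [0, 0, 5], "fingers": 0}, {"delta_pos": [0, 0, 0], "rot": [0, 0, 0], "fingers": 0}, {"delta_pos": [0, 0, 0], "rot": [0, 0, 0], "fingers": 0}, {"delta_pos": [0, 0, 0], "rot": [0, 0, 0], "fingers": 0}])

```text
clock: 18.28
tool_pos: [0.4491, -0.4002, 0.2975]
tool_rot: [0.731, 0.682, 0.0, -0.0]
contact_force: [-0.2, 0.1, 0.1]
finger_gap: 0.0238
grip_force: 39.3
```

```bash
python3 -c "
from h import *
plan(593,120,85.8)"
```

```text
t 18.2833 pos [ 0.4491 -0.4002  0.2975] yaw 86.0 rz 0.2 dx 529.3 dy 105.5 gap 0.02384569453991098 F [-0.2239  0.1014  0.0852]
```

>>> apply_moves(increments=[{"delta_pos": [20, 7, 0], "rot": [0, 0, 0], "fingers": 0}, {"delta_pos": [37.6, 7, 0], "rot": [0, 0, 0], "fingers": 0}, {"delta_pos": [37.6, 7, 0], "rot": [0, 0, 0], "fingers": 0}, {"delta_pos": [37.6, 7, 0], "rot": [0, 0, 0], "fingers": 0}, {"delta_pos": [37.6, 7, 0], "rot": [0, 0, 0], "fingers": 0}, {"delta_pos": [37.6, 7, 0], "rot": [0, 0, 0], "fingers": 0}, {"delta_pos": [37.6, 7, 0], "rot": [0, 0, 0], "fingers": 0}, {"delta_pos": [37.6, 7, 0], "rot": [0, 0, 0], "fingers": 0}, {"delta_pos": [37.6, 7, 0], "rot": [0, 0, 0], "fingers": 0}, {"delta_pos": [37.6, 7, 0], "rot": [0, 0, 0], "fingers": 0}, {"delta_pos": [37.6, 7, 0], "rot": [0, 0, 0], "fingers": 0}, {"delta_pos": [37.6, 7, 0], "rot": [0, 0, 0], "fingers": 0}, {"delta_pos": [37.6, 7, 0], "rot": [0, 0, 0], "fingers": 0}, {"delta_pos": [37.6, 7, 0], "rot": [0, 0, 0], "fingers": 0}, {"delta_pos": [20.5, 7.5, 0], "rot": [0, 0, 0], "fingers": 0}, {"delta_pos": [0, 0, 0], "rot": [0, 0, 0], "fingers": 0}, {"delta_pos": [0, 0, 0], "rot": [0, 0, 0], "fingers": 0}, {"delta_pos": [0, 0, 0], "rot": [0, 0, 0], "fingers": 0}])

```text
clock: 19.78
tool_pos: [0.5921, 0.1196, 0.2976]
tool_rot: [0.732, 0.681, -0.0, -0.0]
contact_force: [-0.2, -0.1, -0.1]
finger_gap: 0.0236
grip_force: 39.3
```

>>> apply_moves(increments=[{"delta_pos": [0, 0, 20], "rot": [0, 0, 0], "fingers": 0}, {"delta_pos": [0, 0, 30], "rot": [0, 0, 0], "fingers": 0}, {"delta_pos": [0, 0, 25], "rot": [0, 0, 0], "fingers": 0}, {"delta_pos": [0, 0, 15], "rot": [0, 0, 0], "fingers": 0}, {"delta_pos": [0, 0, 6], "rot": [0, 0, 0], "fingers": 0}, {"delta_pos": [0, 0, 2], "rot": [0, 0, 0], "fingers": 0}, {"delta_pos": [0, 0, 0], "rot": [0, 0, 0], "fingers": 0}, {"delta_pos": [0, 0, 0], "rot": [0, 0, 0], "fingers": 0}])

```text
clock: 20.45
tool_pos: [0.5932, 0.1196, 0.2015]
tool_rot: [0.732, 0.681, 0.001, 0.001]
contact_force: [0.1, -0.6, -0.7]
finger_gap: 0.0238
grip_force: 39.3
```

>>> apply_moves(increments=[{"delta_pos": [0, 0, 1], "rot": [0, 0, 0], "fingers": 0}, {"delta_pos": [0, 0, 1], "rot": [0, 0, 0], "fingers": 0}, {"delta_pos": [0, 0, 0], "rot": [0, 0, 0], "fingers": 0}, {"delta_pos": [0, 0, 0], "rot": [0, 0, 0], "fingers": 0}])

```text
clock: 20.78
tool_pos: [0.5925, 0.1201, 0.1983]
tool_rot: [0.732, 0.681, 0.0, 0.0]
contact_force: [0.0, 0.2, 0.2]
finger_gap: 0.0238
grip_force: 39.3
```

>>> apply_moves(increments=[{"delta_pos": [0, 0, 1], "rot": [0, 0, 0], "fingers": 0}, {"delta_pos": [0, 0, 0], "rot": [0, 0, 0], "fingers": 0}, {"delta_pos": [0, 0, 0], "rot": [0, 0, 0], "fingers": 0}])

```text
clock: 21.03
tool_pos: [0.5926, 0.1201, 0.1974]
tool_rot: [0.732, 0.681, 0.0, 0.0]
contact_force: [-0.2, -0.5, 2.5]
finger_gap: 0.0237
grip_force: 39.6
```

Contact at 2.5 N, so it stands on the floor. Release, rise and check.

>>> apply_moves(increments=[{"delta_pos": [0, 0, 0], "rot": [0, 0, 0], "fingers": 0.6}, {"delta_pos": [0, 0, 0], "rot": [0, 0, 0], "fingers": 0.6}, {"delta_pos": [0, 0, 0], "rot": [0, 0, 0], "fingers": 0.6}, {"delta_pos": [0, 0, 0], "rot": [0, 0, 0], "fingers": 0.6}, {"delta_pos": [0, 0, -10], "rot": [0, 0, 0], "fingers": 0.7}, {"delta_pos": [0, 0, -20], "rot": [0, 0, 0], "fingers": 0.8}, {"delta_pos": [0, 0, -30], "rot": [0, 0, 0], "fingers": 1}, {"delta_pos": [0, 0, -30], "rot": [0, 0, 0], "fingers": 1}, {"delta_pos": [0, 0, -10], "rot": [0, 0, 0], "fingers": 1}, {"delta_pos": [0, 0, 0], "rot": [0, 0, 0], "fingers": 1}, {"delta_pos": [0, 0, 0], "rot": [0, 0, 0], "fingers": 1}])

```text
clock: 21.95
tool_pos: [0.5923, 0.1201, 0.297]
tool_rot: [0.732, 0.681, 0.0, 0.0]
contact_force: [-1.4, 0.1, -1.2]
finger_gap: 0.0853
grip_force: 0.0
```

Run:
```python
from h import *
o=robot.get_obs(); im=vision.read_camera("wrist")[:,:,::-1].copy(); cv2.imwrite("pics/w7.png",im)
w={"tool_pos":np.array([.447,-.3968,.2898]),"tool_rot":(R.from_euler("z",157.88,degrees=True)*R.from_quat([1,0,0,0])).as_quat()}
print("wh top from w6",toz("wrist",[[562.5,313]],.147,w), "w0 top",toz("top",[[414.5,203]],.147))
plan(566,-237,143,o)
```

```text
wh top from w6 [[ 0.5636 -0.2385]] w0 top [[ 0.563  -0.2326]]
t 21.95 pos [0.5923 0.1201 0.297 ] yaw 85.89 rz -57.11 dx -193.9 dy -301.0 gap 0.08534109244331924 F [-1.3707  0.1381 -1.2039]
```

View pics/w7.png

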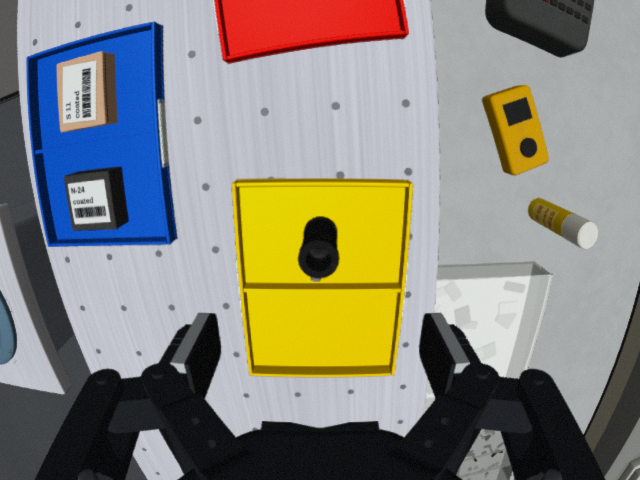

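The black holder stands upright in the far yellow compartment, top at (319,258) px. Now the white holder, near (565, -237) mm with its screw at about 53°.

>>> apply_moves(increments=[{"delta_pos": [0, 0, 0], "rot": [0, 0, 6.6], "fingers": 1}, {"delta_pos": [0, 0, 0], "rot": [0, 0, 6.6], "fingers": 1}, {"delta_pos": [0, 0, 0], "rot": [0, 0, 6.6], "fingers": 1}, {"delta_pos": [0, 0, 0], "rot": [0, 0, 6.6], "fingers": 1}, {"delta_pos": [0, 0, 0], "rot": [0, 0, 6.5], "fingers": 1}, {"delta_pos": [-30.2, 19.3, 0], "rot": [0, 0, 0], "fingers": 1}, {"delta_pos": [-30.2, 19.3, 0], "rot": [0, 0, 0], "fingers": 1}, {"delta_pos": [-30.2, 19.3, 0], "rot": [0, 0, 0], "fingers": 1}, {"delta_pos": [-30.2, 19.3, 0], "rot": [0, 0, 0], "fingers": 1}, {"delta_pos": [-30.2, 19.3, 0], "rot": [0, 0, 0], "fingers": 1}, {"delta_pos": [-30.2, 19.3, 0], "rot": [0, 0, 0], "fingers": 1}, {"delta_pos": [-30.2, 19.3, 0], "rot": [0, 0, 0], "fingers": 1}, {"delta_pos": [-30.2, 19.3, 0], "rot": [0, 0, 0], "fingers": 1}, {"delta_pos": [-30.2, 19.3, 0], "rot": [0, 0, 0], "fingers": 1}, {"delta_pos": [-30.2, 19.3, 0], "rot": [0, 0, 0], "fingers": 1}, {"delta_pos": [0, 0, 0], "rot": [0, 0, 0], "fingers": 1}, {"delta_pos": [0, 0, 0], "rot": [0, 0, 0], "fingers": 1}, {"delta_pos": [0, 0, 0], "rot": [0, 0, 0], "fingers": 1}])

```text
clock: 23.5
tool_pos: [0.5641, -0.2366, 0.2948]
tool_rot: [0.895, 0.446, -0.001, -0.002]
contact_force: [0.2, 0.9, 0.2]
finger_gap: 0.0853
grip_force: 0.0
```

Run:
```python
from h import *
o=robot.get_obs(); plan(565,-237,53,o); im=vision.read_camera("wrist")[:,:,::-1].copy()
cv2.imwrite("pics/w8.png",cv2.resize(im[150:350,200:460],None,fx=2.4,fy=2.4))
np.save("o8.npy",o,allow_pickle=True); cv2.imwrite("pics/w8f.png",im)
```

```text
t 23.5 pos [ 0.5641 -0.2366  0.2948] yaw 52.98 rz -0.02 dx 0.3 dy 1.0 gap 0.08531990962012738 F [0.1619 0.9251 0.1865]
```

View pics/w8.png

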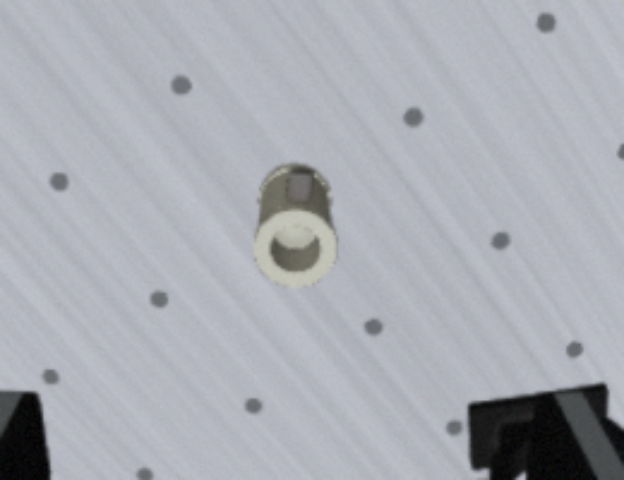

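Run:
```python
from h import *
o=np.load("o8.npy",allow_pickle=True).item(); p=toz("wrist",[[323.3,253.3]],.147,o)[0]*1000; print(p); plan(*p,53,o)
```

```text
[ 566.2052 -236.6122]
t 23.5 pos [ 0.5641 -0.2366  0.2948] yaw 52.98 rz -0.02 dx 1.3 dy 1.7 gap 0.08531990962012738 F [0.1619 0.9251 0.1865]
```

The white holder's top ring is centred at (323,253) px in the full frame, its screw pointing up in the image (tool +x) and clear of the pads.

>>> apply_moves(increments=[{"delta_pos": [1.3, 1.5, 10], "rot": [0, 0, 0], "fingers": 1}, {"delta_pos": [0, 0, 25], "rot": [0, 0, 0], "fingers": 1}, {"delta_pos": [0, 0, 35], "rot": [0, 0, 0], "fingers": 1}, {"delta_pos": [0, 0, 27], "rot": [0, 0, 0], "fingers": 1}, {"delta_pos": [0, 0, 9], "rot": [0, 0, 0], "fingers": 1}, {"delta_pos": [0, 0, 0], "rot": [0, 0, 0], "fingers": 1}, {"delta_pos": [0, 0, 0], "rot": [0, 0, 0], "fingers": 0}, {"delta_pos": [0, 0, 0], "rot": [0, 0, 0], "fingers": 0}, {"delta_pos": [0, 0, 0], "rot": [0, 0, 0], "fingers": 0}, {"delta_pos": [0, 0, 0], "rot": [0, 0, 0], "fingers": 0}, {"delta_pos": [0, 0, 0], "rot": [0, 0, 0], "fingers": 0}, {"delta_pos": [0, 0, 0], "rot": [0, 0, 0], "fingers": 0}, {"delta_pos": [0, 0, 0], "rot": [0, 0, 0], "fingers": 0}, {"delta_pos": [0, 0, 0], "rot": [0, 0, 0], "fingers": 0}, {"delta_pos": [0, 0, 0], "rot": [0, 0, 0], "fingers": 0}])

```text
clock: 24.8
tool_pos: [0.5672, -0.2375, 0.1922]
tool_rot: [0.895, 0.446, 0.0, 0.001]
contact_force: [-1.6, 0.8, 6.1]
finger_gap: 0.0206
grip_force: 39.4
```

>>> apply_moves(increments=[{"delta_pos": [0, 0, -10], "rot": [0, 0, 0], "fingers": 0}, {"delta_pos": [0, 0, -25], "rot": [0, 0, 0], "fingers": 0}, {"delta_pos": [0, 0, -35], "rot": [0, 0, 0], "fingers": 0}, {"delta_pos": [0, 0, -30], "rot": [0, 0, 0], "fingers": 0}, {"delta_pos": [0, 0, -10], "rot": [0, 0, 0], "fingers": 0}, {"delta_pos": [0, 0, 0], "rot": [0, 0, -4.8], "fingers": 0}, {"delta_pos": [0, 0, 0], "rot": [0, 0, -7], "fingers": 0}, {"delta_pos": [0, 0, 0], "rot": [0, 0, -7], "fingers": 0}, {"delta_pos": [0, 0, 0], "rot": [0, 0, -7], "fingers": 0}, {"delta_pos": [0, 0, 0], "rot": [0, 0, -7], "fingers": 0}, {"delta_pos": [0, 0, 0], "rot": [0, 0, 0], "fingers": 0}, {"delta_pos": [0, 0, 0], "rot": [0, 0, 0], "fingers": 0}, {"delta_pos": [0, 0, 0], "rot": [0, 0, 0], "fingers": 0}])

```text
clock: 25.88
tool_pos: [0.5665, -0.237, 0.3004]
tool_rot: [0.733, 0.68, -0.0, -0.0]
contact_force: [0.4, -0.2, 0.9]
finger_gap: 0.0205
grip_force: 39.2
```

```bash
python3 -c "
from h import *
plan(587,38,85.8)"
```

```text
t 25.8833 pos [ 0.5665 -0.237   0.3004] yaw 85.64 rz -0.16 dx 275.8 dy 0.3 gap 0.020545312483333033 F [ 0.3993 -0.1876  0.9126]
```

>>> apply_moves(increments=[{"delta_pos": [20, 0, 0], "rot": [0, 0, 0], "fingers": 0}, {"delta_pos": [38, 0, 0], "rot": [0, 0, 0], "fingers": 0}, {"delta_pos": [38, 0, 0], "rot": [0, 0, 0], "fingers": 0}, {"delta_pos": [38, 0, 0], "rot": [0, 0, 0], "fingers": 0}, {"delta_pos": [38, 0, 0], "rot": [0, 0, 0], "fingers": 0}, {"delta_pos": [38, 0, 0], "rot": [0, 0, 0], "fingers": 0}, {"delta_pos": [38, 0, 0], "rot": [0, 0, 0], "fingers": 0}, {"delta_pos": [28, 0, 0], "rot": [0, 0, 0], "fingers": 0}, {"delta_pos": [0, 0, 0], "rot": [0, 0, 0], "fingers": 0}, {"delta_pos": [0, 0, 0], "rot": [0, 0, 0], "fingers": 0}, {"delta_pos": [0, 0, 20], "rot": [0, 0, 0], "fingers": 0}, {"delta_pos": [0, 0, 30], "rot": [0, 0, 0], "fingers": 0}, {"delta_pos": [0, 0, 25], "rot": [0, 0, 0], "fingers": 0}, {"delta_pos": [0, 0, 15], "rot": [0, 0, 0], "fingers": 0}, {"delta_pos": [0, 0, 8], "rot": [0, 0, 0], "fingers": 0}, {"delta_pos": [0, 0, 4], "rot": [0, 0, 0], "fingers": 0}, {"delta_pos": [0, 0, 0], "rot": [0, 0, 0], "fingers": 0}, {"delta_pos": [0, 0, 0], "rot": [0, 0, 0], "fingers": 0}, {"delta_pos": [0, 0, 0], "rot": [0, 0, 0], "fingers": 0}])

```text
clock: 27.47
tool_pos: [0.5878, 0.0378, 0.2005]
tool_rot: [0.733, 0.68, 0.001, 0.001]
contact_force: [-0.5, 1.3, 0.3]
finger_gap: 0.0206
grip_force: 39.2
```

>>> apply_moves(increments=[{"delta_pos": [0, 0, 1.5], "rot": [0, 0, 0], "fingers": 0}, {"delta_pos": [0, 0, 1], "rot": [0, 0, 0], "fingers": 0}, {"delta_pos": [0, 0, 0], "rot": [0, 0, 0], "fingers": 0}, {"delta_pos": [0, 0, 0], "rot": [0, 0, 0], "fingers": 0}])

```text
clock: 27.8
tool_pos: [0.5869, 0.0382, 0.1966]
tool_rot: [0.733, 0.681, 0.0, 0.0]
contact_force: [0.3, -0.2, -0.0]
finger_gap: 0.0204
grip_force: 39.2
```

>>> apply_moves(increments=[{"delta_pos": [0, 0, 1], "rot": [0, 0, 0], "fingers": 0}, {"delta_pos": [0, 0, 0], "rot": [0, 0, 0], "fingers": 0}, {"delta_pos": [0, 0, 0], "rot": [0, 0, 0], "fingers": 0}])

```text
clock: 28.05
tool_pos: [0.5869, 0.0381, 0.1953]
tool_rot: [0.733, 0.681, -0.0, -0.0]
contact_force: [-0.4, -0.4, 0.4]
finger_gap: 0.0202
grip_force: 39.2
```

>>> apply_moves(increments=[{"delta_pos": [0, 0, 0.8], "rot": [0, 0, 0], "fingers": 0}, {"delta_pos": [0, 0, 0], "rot": [0, 0, 0], "fingers": 0}, {"delta_pos": [0, 0, 0], "rot": [0, 0, 0], "fingers": 0}])

```text
clock: 28.3
tool_pos: [0.587, 0.0381, 0.1952]
tool_rot: [0.733, 0.681, 0.0, 0.0]
contact_force: [-2.0, -1.1, 3.8]
finger_gap: 0.0202
grip_force: 39.7
```

>>> apply_moves(increments=[{"delta_pos": [0, 0, 0], "rot": [0, 0, 0], "fingers": 0.6}, {"delta_pos": [0, 0, 0], "rot": [0, 0, 0], "fingers": 0.6}, {"delta_pos": [0, 0, 0], "rot": [0, 0, 0], "fingers": 0.6}, {"delta_pos": [0, 0, 0], "rot": [0, 0, 0], "fingers": 0.6}, {"delta_pos": [0, 0, -10], "rot": [0, 0, 0], "fingers": 0.7}, {"delta_pos": [0, 0, -20], "rot": [0, 0, 0], "fingers": 0.8}, {"delta_pos": [0, 0, -30], "rot": [0, 0, 0], "fingers": 1}, {"delta_pos": [0, 0, -30], "rot": [0, 0, 0], "fingers": 1}, {"delta_pos": [0, 0, -10], "rot": [0, 0, -4.2], "fingers": 1}, {"delta_pos": [0, 0, 0], "rot": [0, 0, -4.3], "fingers": 1}, {"delta_pos": [-30.6, -6, 0], "rot": [0, 0, 0], "fingers": 1}, {"delta_pos": [-30.6, -6, 0], "rot": [0, 0, 0], "fingers": 1}, {"delta_pos": [-30.6, -6, 0], "rot": [0, 0, 0], "fingers": 1}, {"delta_pos": [-30.6, -6, 0], "rot": [0, 0, 0], "fingers": 1}, {"delta_pos": [-30.6, -6, 0], "rot": [0, 0, 0], "fingers": 1}, {"delta_pos": [0, 0, 0], "rot": [0, 0, 0], "fingers": 1}, {"delta_pos": [0, 0, 0], "rot": [0, 0, 0], "fingers": 1}, {"delta_pos": [0, 0, 0], "rot": [0, 0, 0], "fingers": 1}])

```text
clock: 29.8
tool_pos: [0.5685, -0.1164, 0.295]
tool_rot: [0.68, 0.733, 0.0, 0.0]
contact_force: [0.6, 0.5, 0.2]
finger_gap: 0.0852
grip_force: 0.0
```

Run:
```python
from h import *
o=robot.get_obs(); plan(568.7,-117,94.3,o); im=vision.read_camera("wrist")[:,:,::-1].copy(); cv2.imwrite("pics/w9.png",im)
H,S,V=cv2.split(cv2.cvtColor(im,cv2.COLOR_BGR2HSV))
for b in blobs((H>5)&(H<22)&(S>60),500): print(b.min(0),b.max(0),rect(toz("wrist",b,.12,o)))
```

```text
t 29.8 pos [ 0.5685 -0.1164  0.295 ] yaw 94.28 rz -0.02 dx -0.6 dy 0.2 gap 0.08521952234226009 F [0.6094 0.5339 0.1563]
[291 209] [350 270] (array([ 569.1, -115.7]), array([41.4, 45.1]), 4.3)
```

View pics/w9.png

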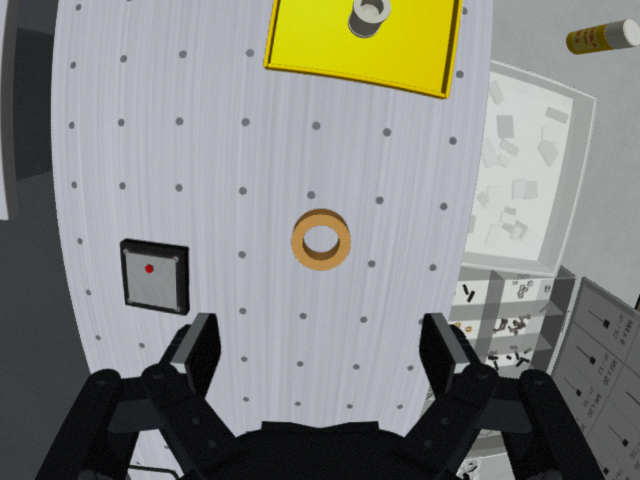

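The tape is at (291–350, 209–270) px, centred at (569, -117) mm with a diameter of about 42 mm. The white holder stands in the near yellow compartment at (368,12) px. Grasp the tape.

>>> apply_moves(increments=[{"delta_pos": [-0.7, 0.5, 20], "rot": [0, 0, 0], "fingers": 1}, {"delta_pos": [0, 0, 35], "rot": [0, 0, 0], "fingers": 1}, {"delta_pos": [0, 0, 35], "rot": [0, 0, 0], "fingers": 1}, {"delta_pos": [0, 0, 20], "rot": [0, 0, 0], "fingers": 1}, {"delta_pos": [0, 0, 9], "rot": [0, 0, 0], "fingers": 1}, {"delta_pos": [0, 0, 0], "rot": [0, 0, 0], "fingers": 1}, {"delta_pos": [0, 0, 0], "rot": [0, 0, 0], "fingers": 0}, {"delta_pos": [0, 0, 0], "rot": [0, 0, 0], "fingers": 0}, {"delta_pos": [0, 0, 0], "rot": [0, 0, 0], "fingers": 0}, {"delta_pos": [0, 0, 0], "rot": [0, 0, 0], "fingers": 0}, {"delta_pos": [0, 0, 0], "rot": [0, 0, 0], "fingers": 0}, {"delta_pos": [0, 0, 0], "rot": [0, 0, 0], "fingers": 0}, {"delta_pos": [0, 0, 0], "rot": [0, 0, 0], "fingers": 0}, {"delta_pos": [0, 0, 0], "rot": [0, 0, 0], "fingers": 0}])

```text
clock: 31.02
tool_pos: [0.5702, -0.1178, 0.1778]
tool_rot: [0.68, 0.733, 0.001, 0.002]
contact_force: [-1.9, -0.6, 6.8]
finger_gap: 0.04
grip_force: 40.9
```

>>> apply_moves(increments=[{"delta_pos": [0, 0, -10], "rot": [0, 0, 0], "fingers": 0}, {"delta_pos": [0, 0, -25], "rot": [0, 0, 0], "fingers": 0}, {"delta_pos": [0, 0, -35], "rot": [0, 0, 0], "fingers": 0}, {"delta_pos": [0, 0, -35], "rot": [0, 0, 0], "fingers": 0}, {"delta_pos": [0, 0, -15], "rot": [0, 0, 0], "fingers": 0}, {"delta_pos": [0, 0, 0], "rot": [0, 0, 0], "fingers": 0}, {"delta_pos": [0, 0, 0], "rot": [0, 0, 0], "fingers": 0}])

```text
clock: 31.6
tool_pos: [0.5691, -0.1174, 0.2967]
tool_rot: [0.68, 0.733, 0.0, 0.001]
contact_force: [0.6, -0.3, -0.9]
finger_gap: 0.0396
grip_force: 40.5
```

```bash
python3 -c "
from h import *
plan(595,298.6,94.3)"
```

```text
t 31.6 pos [ 0.5691 -0.1174  0.2967] yaw 94.29 rz -0.01 dx 412.9 dy 57.0 gap 0.03963546968016313 F [ 0.5751 -0.2614 -0.8525]
```

>>> apply_moves(increments=[{"delta_pos": [20, 4.75, 0], "rot": [0, 0, 0], "fingers": 0}, {"delta_pos": [37.3, 4.75, 0], "rot": [0, 0, 0], "fingers": 0}, {"delta_pos": [37.3, 4.75, 0], "rot": [0, 0, 0], "fingers": 0}, {"delta_pos": [37.3, 4.75, 0], "rot": [0, 0, 0], "fingers": 0}, {"delta_pos": [37.3, 4.75, 0], "rot": [0, 0, 0], "fingers": 0}, {"delta_pos": [37.3, 4.75, 0], "rot": [0, 0, 0], "fingers": 0}, {"delta_pos": [37.3, 4.75, 0], "rot": [0, 0, 0], "fingers": 0}, {"delta_pos": [37.3, 4.75, 0], "rot": [0, 0, 0], "fingers": 0}, {"delta_pos": [37.3, 4.75, 0], "rot": [0, 0, 0], "fingers": 0}, {"delta_pos": [37.3, 4.75, 0], "rot": [0, 0, 0], "fingers": 0}, {"delta_pos": [37.3, 4.75, 0], "rot": [0, 0, 0], "fingers": 0}, {"delta_pos": [20, 4.75, 0], "rot": [0, 0, 0], "fingers": 0}, {"delta_pos": [0, 0, 0], "rot": [0, 0, 0], "fingers": 0}, {"delta_pos": [0, 0, 0], "rot": [0, 0, 0], "fingers": 0}, {"delta_pos": [0, 0, 0], "rot": [0, 0, 0], "fingers": 0}])

```text
clock: 32.85
tool_pos: [0.5943, 0.2979, 0.2937]
tool_rot: [0.68, 0.733, -0.002, -0.001]
contact_force: [0.2, 0.1, -0.1]
finger_gap: 0.0394
grip_force: 40.5
```

>>> apply_moves(increments=[{"delta_pos": [0, 0, 20], "rot": [0, 0, 0], "fingers": 0}, {"delta_pos": [0, 0, 35], "rot": [0, 0, 0], "fingers": 0}, {"delta_pos": [0, 0, 30], "rot": [0, 0, 0], "fingers": 0}, {"delta_pos": [0, 0, 15], "rot": [0, 0, 0], "fingers": 0}, {"delta_pos": [0, 0, 9], "rot": [0, 0, 0], "fingers": 0}, {"delta_pos": [0, 0, 4], "rot": [0, 0, 0], "fingers": 0}, {"delta_pos": [0, 0, 1], "rot": [0, 0, 0], "fingers": 0}, {"delta_pos": [0, 0, 0], "rot": [0, 0, 0], "fingers": 0}, {"delta_pos": [0, 0, 0], "rot": [0, 0, 0], "fingers": 0}])

```text
clock: 33.6
tool_pos: [0.5959, 0.299, 0.1837]
tool_rot: [0.68, 0.733, 0.001, 0.001]
contact_force: [0.4, -0.0, -0.5]
finger_gap: 0.0396
grip_force: 40.5
```

>>> apply_moves(increments=[{"delta_pos": [0, 0, 1], "rot": [0, 0, 0], "fingers": 0}, {"delta_pos": [0, 0, 1], "rot": [0, 0, 0], "fingers": 0}, {"delta_pos": [0, 0, 0], "rot": [0, 0, 0], "fingers": 0}, {"delta_pos": [0, 0, 0], "rot": [0, 0, 0], "fingers": 0}])

```text
clock: 33.93
tool_pos: [0.5955, 0.299, 0.1808]
tool_rot: [0.68, 0.733, 0.001, 0.001]
contact_force: [-0.2, -0.3, 4.2]
finger_gap: 0.04
grip_force: 40.9
```

On the floor at 4.2 N. Release and rise to a clear place.

>>> apply_moves(increments=[{"delta_pos": [0, 0, 0], "rot": [0, 0, 0], "fingers": 0.7}, {"delta_pos": [0, 0, 0], "rot": [0, 0, 0], "fingers": 0.7}, {"delta_pos": [0, 0, 0], "rot": [0, 0, 0], "fingers": 0.7}, {"delta_pos": [0, 0, 0], "rot": [0, 0, 0], "fingers": 0.7}, {"delta_pos": [0, 0, -15], "rot": [0, 0, 0], "fingers": 0.7}, {"delta_pos": [0, 0, -30], "rot": [0, 0, 0], "fingers": 0.7}, {"delta_pos": [0, 0, -35], "rot": [0, 0, 0], "fingers": 1}, {"delta_pos": [0, 0, -35], "rot": [0, 0, 0], "fingers": 1}, {"delta_pos": [-20, -30, 0], "rot": [0, 0, 0], "fingers": 1}, {"delta_pos": [-20, -35, 0], "rot": [0, 0, 0], "fingers": 1}, {"delta_pos": [-20, -35, 0], "rot": [0, 0, 0], "fingers": 1}, {"delta_pos": [-20, -35, 0], "rot": [0, 0, 0], "fingers": 1}, {"delta_pos": [-20, -35, 0], "rot": [0, 0, 0], "fingers": 1}, {"delta_pos": [-20, 0, -20], "rot": [0, 0, 0], "fingers": 1}, {"delta_pos": [0, 0, -20], "rot": [0, 0, 0], "fingers": 1}, {"delta_pos": [0, 0, 0], "rot": [0, 0, 0], "fingers": 1}, {"delta_pos": [0, 0, 0], "rot": [0, 0, 0], "fingers": 1}])

```text
clock: 35.35
tool_pos: [0.4349, 0.1663, 0.3369]
tool_rot: [0.68, 0.733, 0.002, 0.001]
contact_force: [-0.3, -0.1, -0.2]
finger_gap: 0.0851
grip_force: 0.0
```

Run:
```python
from h import *
o=robot.get_obs(); plan(500,200,90,o)
a=vision.read_camera("wrist")[:,:,::-1]; b=vision.read_camera("top")[130:330,100:540,::-1]
cv2.imwrite("pics/fin.png",np.vstack([cv2.resize(a,(480,360)),cv2.resize(b,(480,218))]))
```

```text
t 35.35 pos [0.4349 0.1663 0.3369] yaw 94.26 rz 4.26 dx 33.7 dy 65.1 gap 0.08509683569726398 F [-0.256  -0.0723 -0.2047]
```

View pics/fin.png

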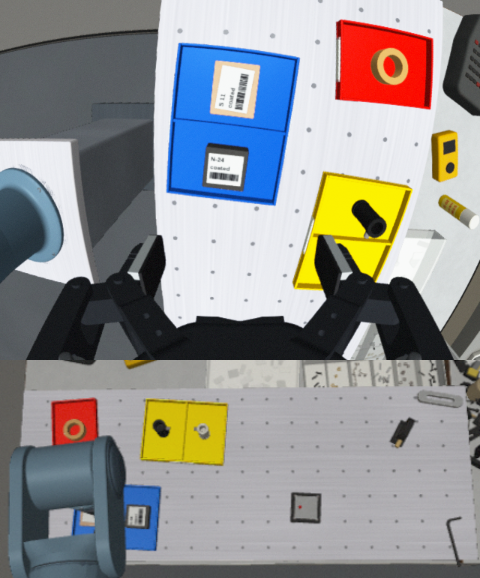

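All five parts are in their trays: both boxes flat, both holders upright one to a compartment, and the tape flat. The stage and lens mount look undisturbed.

```bash
python3 -c "
from rig import order
print(order.sign_off())"
```

```text
the job is handed in; nothing more can be done
None
```

I sorted all five parts into their trays and handed the job in at about 35 s of the 128 s allowed. The final pictures show every part in its own compartment and the lens mount and stage undisturbed.

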